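# Change over the rocker-lid parts bins

## Task

Picking moves on from the green parts bin to the yellow one. Shut the green bin's lid fully by pressing down its raised far end, and open the yellow bin's lid fully by pressing its black front tab down to the stop, so that the far end tips up. Leave the blue bin's lid shut.

Things in the scene. Friction and masses are not known exactly. Their poses are not given: they have to be found in the camera images.
- yellow_bin: Yellow parts bin, fixed, 160 x 110 mm, rim 95 mm up. Origin: centre of its underside; x away from the robot, z up. The level axle of its rocker lid is 73 mm to -x, 98.5 mm up. Lid: 5 mm plate, 155 mm long behind the axle, 112 wide; black tab 70 wide, reaching 65 mm before it, nothing below. Stiff hinge, stays where left; opens 0 to 0.6 rad, hard stops. Green and blue bins are alike.
- yellow_tab (a point): On top of the yellow lid's black tab, mid-width, 45 mm to the robot side of the axle, 102 mm above the table when shut (as at the start, to 0.06 rad). x: along the lid to its far end; z: out of its upper face, leaning to the robot by the opening angle. About 4 N here presses the tab down, some 25 mm to the stop (0.6 rad), and the far end tips up.
- green_end (a point): On the upper face of the green lid, mid-width, 115 mm behind its axle, 40 mm short of the far edge; 101 mm above the table when shut. Starts open 0.45 to 0.6 rad, far edge up to 190 mm high. x: along the lid to its far end; z: out of its upper face, leaning to the robot by the opening angle. About 2 N straight down shuts it (0 rad, hard stop).
- blue_tab (a point): On the black tab of the blue bin's lid, placed as on the yellow one; a bystander, shut. The three bins stand in a row across the table in any order, each turned up to 17 degrees, 200 mm or more between centres. Small fittings, a can, tape, tools and cartons stand about, none over a lid or tab and those near the bins no taller than 120 mm.
Mind the look-alikes: they are no part of the job. Leave any purple look-alike of the yellow_bin alone.

How it is judged:
At the end, for the whole second after the job is handed in: The yellow lid is open to within 10 degrees of its 34 degree stop (over 0.42 rad), the green lid is within 10 degrees of shut (under 0.17 rad), and the blue lid is still shut (under 0.17 rad) (angle between yellow_tab's own z axis and vertical above 0.42 rad and angle between each of green_end, blue_tab's own z axis and vertical below 0.17 rad); the robot touches nothing.
It fails at once if the blue bin's lid is opened (over 0.25 rad) (angle between blue_tab's own z axis and vertical above 0.25 rad).
It also fails if it takes over 40 s, if anything falls off the work surface, if the arm or the gripper's body presses on something with over 40 N, if the wrist force passes 120 N, or if a joint passes its speed limit or range.

## Robot

A 6-joint arm with a two-finger parallel gripper is mounted at the origin on the work surface. World frame = base frame: x ahead of the robot, y to its left, z up, the work surface at z = 0. Lengths are in m, angles in rad, forces in N, time in s.
With the tool pointing down it reaches from about 0.35 to 0.975 m from the base axis. Payload 4.9 kg.
Tool frame: the origin (TCP) lies on the centre line of the jaws, within the pads' length; the fingertips stand ctrl.nose_length ahead of it and the grasp point (between the pads) lies 2 mm behind it (ctrl.nose_length is the distance from the TCP to the fingertips, in m); z points along the fingers, y is the direction in which the jaws open and shut (so a half turn about z gives the same grasp; the last joint's range is limited). The gripper opens to 85 mm and grips with 20 to 120 N. Pads are 22 mm wide; open, the fingers measure 114 mm over their backs; the gripper's body (76 mm by 85 mm) begins 54 mm behind the grasp point. The pads swing forward as they close: fully open they stand 13 mm farther back than shut.
Start: joints at [-1.361, 0.053, 1.613, -0, 1.476, -0.119], TCP at [0.202, -0.592, 0.213] pointing down, gripper open.
Joint ranges: [-3.01, 3.01], [-1.01, 2.22], [0.06, 2.58], [-1.02, 4.17], [0.09, 2.62], [-3.14, 3.14]. Speed limits (rad/s): [2.57, 2.57, 3.14, 3.14, 3.14, 3.14].

## Interface

Orientations are given as a rotation vector (axis times angle).
In Python, from station import sensors, get_image, order, ctrl gives the robot as it stands.
- The arm moves only by the tool move_arm, never from a script. Its argument "increments" is a list of rows, each a list of 5 numbers: the shift along the tool's x, y, z in cm, then the turn about the tool's z in degrees, then the finger opening in cm, from 0 to 8.54. In form: [[dx, dy, dz, twist, gripper], ...]. A call has 1 to 5 rows; each row is the pose to reach, as a shift and turn from the pose commanded when the call began, along the tool's axes at that moment; what a row does not reach only later rows make up. A row lasts 1/8 s, in which the tool goes at most 62.5 mm and 10.7 degrees, less where a joint would pass 70% of its speed; a pose out of reach is approached as far as the arm can. A call with a gripper value outside its range is refused whole. The fingers move at their own pace and stop on an object; "newtons" is the grip in N (left out, the last holds). Time passes only in rows, so rows that repeat a pose let the fingers close. It gives the time, the measured TCP pose, the force and the opening at its end, in the units of the state.
- sensors.get_obs(): the state, without advancing time (a new reading comes with each control period).
- get_image(name): name is "side" or "top" or "wrist"; returns a dict with "image" (400x640x3 uint8, red, green, blue), "K" (3x3 intrinsics, pixels), "R" (3x3) and "t" (3): a world point X has camera coordinates R X + t. Camera axes: x right, y down, z forward; pixel columns grow to the right and rows downward; lengths in m; the calibration is good to about 2 mm. A picture is of the moment at which its call begins. There is no depth.
- order.finish_job(): hands the job in, once; it reports no verdict.
The state is a dict: "t": time; "q": joint angles; "dq": joint speeds; "effort": joint torques, N m; "tool_pos": TCP position; "tool_rot": TCP orientation; "contact_force": force on the tool from outside, world axes, zero at the start; "wrist_torque": the same for the moment, N m; "opening": finger opening in m.
Only numpy, scipy, OpenCV 4.12 (cv2) and the standard library are available. Lean on these libraries where they do the work, as an engineer would, in place of code of your own. Each camera call takes 0.05 s, during which the arm holds its last target.

## Working session

There is one attempt and no reset: what is moved stays moved. The work goes in short steps, Python scripts to look and compute and a tool call to move; the robot and the scene stay as the last step left them, time stands still between calls to the robot, and variables do not carry over. Pictures are saved under pics/ and viewed, and the job is handed in when it is done.

Besides the shell and the picture viewer there is one more tool, called after "Request:" by a JSON object that holds its "fn" and its "kwargs", one argument or row to a line. move_arm: Moves the arm, as the interface text tells. Its arguments: {"type":"object","properties":{"increments":{"type":"array"},"newtons":{"type":"number"}},"required":["increments"]}

```bash
mkdir -p pics; ls
python3 - <<'E'
from station import sensors,get_image,order,ctrl
import cv2
print(sensors.get_obs()); print(ctrl.nose_length)
for n in("side","top","wrist"):
    d=get_image(n); cv2.imwrite(f"pics/{n}0.png",d["image"][:,:,::-1]); print(n,d["K"].round(1).tolist(),(-d["R"].T@d["t"]).round(3),d["R"].round(3).tolist())
E
```

```text
pics
{'t': 0.0, 'q': array([-1.36097626e+00,  5.33571996e-02,  1.61429664e+00,  9.82879040e-06,
        1.47599122e+00, -1.19002023e-01]), 'dq': array([-0.00164506, -0.0007985 ,  0.00126213,  0.00094326, -0.00049005,
        0.00176818]), 'effort': array([-1.63974048e-03, -3.93690383e+01, -3.70178425e+01, -3.40751894e-04,
        7.06750201e-03, -9.70515657e-06]), 'tool_pos': array([ 0.20169421, -0.5908657 ,  0.21206127]), 'tool_rot': array([-3.09720519e+00, -5.13851604e-01,  1.30906335e-04]), 'contact_force': array([ 0.08806435, -0.34968222,  0.27537609]), 'wrist_torque': array([-0.00846059,  0.02210526, -0.0176433 ]), 'opening': 0.08543882525775047}
0.017
side [[472.8, 0.0, 320.1], [0.0, 472.8, 198.0], [0.0, 0.0, 1.0]] [0.056 0.557 0.734] [[-0.778, -0.628, -0.015], [-0.41, 0.525, -0.746], [0.477, -0.574, -0.666]]
top [[480.2, 0.0, 311.5], [0.0, 480.2, 196.3], [0.0, 0.0, 1.0]] [0.34  0.009 1.103] [[0.03, -1.0, -0.006], [-0.991, -0.029, -0.133], [0.132, 0.01, -0.991]]
wrist [[308.2, 0.0, 315.3], [0.0, 308.2, 202.7], [0.0, 0.0, 1.0]] [ 0.264 -0.57   0.373] [[0.323, -0.946, -0.002], [-0.914, -0.312, 0.26], [-0.246, -0.082, -0.966]]
```

View pics/top0.png

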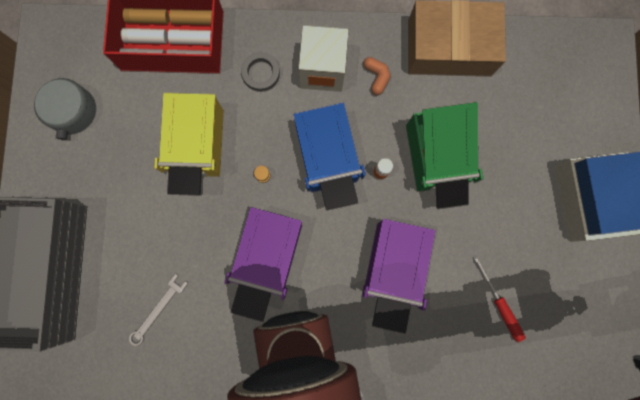

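View pics/side0.png

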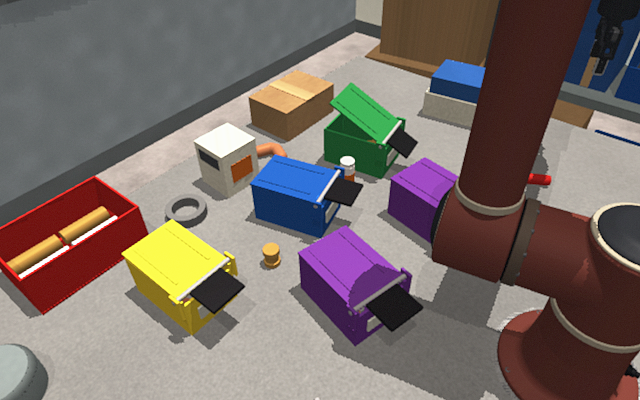

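The top view shows yellow on the left (tab near 185,181), blue in the middle (tab near 338,192) and green on the right, lid open (tab near 452,194). Two purple look-alikes stand nearer the robot. Next I measure the tabs and lids.

```bash
cat > h.py <<'E'
import numpy as np,cv2
from station import sensors,get_image,order,ctrl
def plane(d,uv,z):
    r=d["R"].T@np.linalg.inv(d["K"])@[uv[0],uv[1],1]; c=-d["R"].T@d["t"]
    return c+r*(z-c[2])/r[2]
def proj(d,X):
    p=d["K"]@(d["R"]@X+d["t"]); return p[:2]/p[2]
def quad(m):
    cs,_=cv2.findContours(m.astype(np.uint8),cv2.RETR_EXTERNAL,cv2.CHAIN_APPROX_NONE)
    c=max(cs,key=cv2.contourArea); return cv2.minAreaRect(c),cv2.boxPoints(cv2.minAreaRect(c)),c
E
python3 - <<'E'
from h import *
d=get_image("top");im=d["image"];hsv=cv2.cvtColor(im,cv2.COLOR_RGB2HSV)
g=im.max(2)<32
for n,(u,v) in dict(yellow=(185,181),blue=(338,192),green=(452,194)).items():
    m=np.zeros(g.shape,bool);m[v-22:v+22,u-28:u+28]=g[v-22:v+22,u-28:u+28]
    r,b,c=quad(m); print(n,"tab rect",np.round(r[0]),np.round(r[1]))
    z=.101 if n!="green" else .085
    P=[plane(d,x,z)[:2] for x in b]
    print(np.round(P,3).tolist(),"centre",np.mean(P,0).round(3),"edges",[round(float(np.linalg.norm(P[i]-P[i-1])),3) for i in range(4)])
for n,lo,hi,(u0,u1,v0,v1) in (("yellow",22,38,(140,240,80,190)),("blue",100,125,(280,370,90,200)),("green",55,85,(400,490,90,200))):
    m=np.zeros(g.shape,bool);s=(hsv[...,0]>lo)&(hsv[...,0]<hi)&(hsv[...,1]>120)&(hsv[...,2]>(85 if n=="green" else 60));m[v0:v1,u0:u1]=s[v0:v1,u0:u1]
    r,b,c=quad(m);print(n,"lid",np.round(b).tolist(),[plane(d,x,.101)[:2].round(3).tolist() for x in b])
x=cv2.resize(im[80:220,130:500,::-1],None,fx=2.1,fy=2.1,interpolation=cv2.INTER_CUBIC);cv2.imwrite("pics/z.png",x)
E
```

```text
Traceback (most recent call last):
  File "h.py", line 10, in quad
    c=max(cs,key=cv2.contourArea); return cv2.minAreaRect(c),cv2.boxPoints(cv2.minAreaRect(c)),c
ValueError: max() iterable argument is empty
```

```bash
cat > m.py <<'E'
from h import *
d=get_image("top");im=d["image"];hsv=cv2.cvtColor(im,cv2.COLOR_RGB2HSV)
print(im[181,185],im[192,338],im[194,452],im[215,200])
g=im.max(2)<45
for n,(u,v) in dict(yellow=(185,181),blue=(338,192),green=(452,194)).items():
    m=np.zeros(g.shape,bool);m[v-22:v+22,u-28:u+28]=g[v-22:v+22,u-28:u+28]
    r,b,c=quad(m); print(n,"tab rect",np.round(r[0]),np.round(r[1]))
    z=.101 if n!="green" else .085
    P=[plane(d,x,z)[:2] for x in b]
    print(np.round(P,3).tolist(),"centre",np.mean(P,0).round(3),"edges",[round(float(np.linalg.norm(P[i]-P[i-1])),3) for i in range(4)])
for n,lo,hi,(u0,u1,v0,v1) in (("yellow",22,38,(140,240,80,190)),("blue",100,125,(280,370,90,200)),("green",55,85,(400,490,90,200))):
    m=np.zeros(g.shape,bool);s=(hsv[...,0]>lo)&(hsv[...,0]<hi)&(hsv[...,1]>120)&(hsv[...,2]>(85 if n=="green" else 60));m[v0:v1,u0:u1]=s[v0:v1,u0:u1]
    r,b,c=quad(m);print(n,"lid",np.round(b).tolist(),[plane(d,x,.101)[:2].round(3).tolist() for x in b])
x=cv2.resize(im[80:220,130:500,::-1],None,fx=2.1,fy=2.1,interpolation=cv2.INTER_CUBIC);cv2.imwrite("pics/z.png",x)
E
python3 m.py
```

```text
[40 38 38] [50 48 47] [30 28 27] [123 118 110]
yellow tab rect [184. 180.] [26. 31.]
[[0.528, 0.324], [0.53, 0.258], [0.474, 0.254], [0.472, 0.32]] centre [0.501 0.289] edges [0.056, 0.066, 0.056, 0.066]
blue tab rect [320. 188.] [4. 1.]
[[0.497, 0.001], [0.497, -0.001], [0.488, -0.001], [0.488, 0.001]] centre [0.492 0.   ] edges [0.009, 0.002, 0.009, 0.002]
green tab rect [452. 193.] [24. 34.]
[[0.511, -0.242], [0.523, -0.313], [0.471, -0.32], [0.46, -0.249]] centre [ 0.491 -0.281] edges [0.052, 0.072, 0.052, 0.072]
yellow lid [[154.0, 170.0], [160.0, 90.0], [225.0, 95.0], [219.0, 176.0]] [[0.52, 0.356], [0.698, 0.354], [0.69, 0.212], [0.512, 0.217]]
blue lid [[290.0, 115.0], [348.0, 102.0], [365.0, 176.0], [307.0, 189.0]] [[0.651, 0.07], [0.683, -0.055], [0.52, -0.094], [0.489, 0.028]]
green lid [[418.0, 107.0], [476.0, 103.0], [482.0, 182.0], [423.0, 186.0]] [[0.675, -0.205], [0.688, -0.33], [0.515, -0.339], [0.503, -0.216]]
```

View pics/z.png

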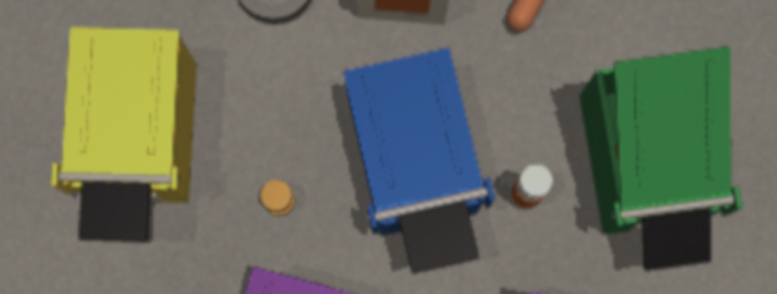

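Run:
```python
from h import *
from scipy.optimize import brentq
d=get_image("top"); px=lambda a,b:(130+a/2.1-.25,80+b/2.1-.25)
W=lambda a,b,z:plane(d,px(a,b),z)
f=W(114.5,240.5,.1);L,R=W(62,178,.104),W(176,179,.104);fe=W(124,28,.101)
print("yellow front",f,"axle",L,R,(L+R)/2,"far",fe, "len",np.linalg.norm(fe-f))
u=(fe-f)/np.linalg.norm(fe-f);print("yaw",np.degrees(np.arctan2(u[1],u[0])),"tab pt",f+.02*u)
L,R=W(620,213,.104),W(737,203,.104);A=(L+R)/2
e=R-L;u=np.array([-e[1],e[0],0]);u/=np.linalg.norm(u)
print("green axle",A,"w",np.linalg.norm(e),"yaw",np.degrees(np.arctan2(u[1],u[0])))
far=px(671,54)
for th in(.4,.45,.5,.55,.6):
    zf=.0985+.155*np.sin(th)+.0035*np.cos(th);P=plane(d,far,zf)
    print(th,P,"horiz",(P-A)@u,"expect",.155*np.cos(th)-.0035*np.sin(th),"lat",(P-A)@[-u[1],u[0],0])
    for s in(.115,.14):print("   end",s,A[:2]+u[:2]*(s*np.cos(th)),.0985+s*np.sin(th)+.003)
o=sensors.get_obs();
from scipy.spatial.transform import Rotation as Ro
print(Ro.from_rotvec(o["tool_rot"]).as_matrix().round(3))
```

```text
yellow front [0.4707677  0.28743853 0.1       ] axle [0.53236013 0.34360198 0.104     ] [0.53465639 0.22824482 0.104     ] [0.53350826 0.2859234  0.104     ] far [0.6924092  0.29179495 0.101     ] len 0.22168656439811926
yaw 1.1260180707751706 tab pt [0.49076363 0.28783155 0.10009022]
green axle [ 0.5196339  -0.27777961  0.104     ] w 0.1179422842088538 yaw 6.606377391075446
0.4 [ 0.65965684 -0.25524723  0.16208356] horiz 0.14168548536640355 expect 0.14140148987236692 lat 0.006273447875333484
   end 0.115 [ 0.62485258 -0.26559352] 0.14628310936549482
   end 0.14 [ 0.64772621 -0.26294437] 0.1560185679232111
0.45 [ 0.65728489 -0.25328816  0.16907122] horiz 0.13955466920973802 expect 0.13804692149527562 lat 0.008492390695896334
   end 0.115 [ 0.62249773 -0.26586626] 0.1515210364227915
   end 0.14 [ 0.64485943 -0.2632764 ] 0.16239517477557225
0.5 [ 0.65497281 -0.25137855  0.1758825 ] horiz 0.1374776417479322 expect 0.13434730770789308 lat 0.010655320219435382
   end 0.115 [ 0.61988577 -0.26616876] 0.15663393693948335
   end 0.14 [ 0.64167965 -0.26364467] 0.16861957540458844
0.55 [ 0.65272639 -0.24952317  0.18250036] horiz 0.13545959446794592 expect 0.13031189561796608 lat 0.012756830248573459
   end 0.115 [ 0.61702323 -0.26650029] 0.1616090313270258
   end 0.14 [ 0.63819482 -0.26404827] 0.17467621205029232
0.6 [ 0.65055124 -0.24772665  0.18890826] horiz 0.1335055714370002 expect 0.12595077165411753 lat 0.014791668102683156
   end 0.115 [ 0.61391726 -0.26686002] 0.16643388444042906
   end 0.14 [ 0.63441365 -0.26448619] 0.18054994627530496
[[ 0.946  0.323 -0.   ]
 [ 0.323 -0.946  0.001]
 [ 0.    -0.001 -1.   ]]
```

Cross-checks on yellow: front tab edge to far edge measures 222 mm against 220 given. Green axle bar measures 118 mm, and the lid opening comes out near 0.45 rad. Green press point is about (0.63, -0.262), yellow about (0.486, 0.287). I move to green first, lifted and with the fingers closed.

Request:
{"fn": "move_arm", "kwargs": {
  "increments": [
    [0,0,-5,0,0],
    [5,-1.7,-6,8,0],
    [10.5,-3.5,-6,15,0],
    [16,-5.4,-6,15,0],
    [21.5,-7.3,-6,15,0]
  ],
  "newtons": 30
}}

```text
t: 0.92
tool_pos: [0.3829, -0.4518, 0.2734]
tool_rot: [3.139, 0.105, 0.0]
contact_force: [0.1, -0.5, -0.3]
opening: 0.0001
```

```bash
cat > go.py <<'E'
import sys
from h import *
from scipy.spatial.transform import Rotation as Ro
o=sensors.get_obs();M=Ro.from_rotvec(o["tool_rot"]).as_matrix()
T=np.array([float(a) for a in sys.argv[1:4]]);print(o["t"],o["tool_pos"].round(4),"F",o["contact_force"].round(1),"open",round(o["opening"],4),"tool cm",(M.T@(T-o["tool_pos"])*100).round(2),"yaw",np.degrees(np.arctan2(M[1,0],M[0,0])).round(1),o["q"].round(2))
E
python3 go.py .63 -.262 .23
```

```text
0.925 [ 0.3829 -0.4518  0.2734] F [ 0.1 -0.5 -0.3] open 0.0001 tool cm [ 25.91 -17.29   4.34] yaw 3.8 [-0.99 -0.05  1.62  0.    1.58  0.51]
```

Request:
{"fn": "move_arm", "kwargs": {
  "increments": [
    [5,-3.4,0,0,0],
    [10,-6.8,0,0,0],
    [15,-10.2,0,0,0],
    [20,-13.6,0,0,0],
    [24,-16.5,0,0,0]
  ]
}}

```text
t: 1.55
tool_pos: [0.6117, -0.2705, 0.2732]
tool_rot: [-3.14, -0.107, -0.0]
contact_force: [-0.2, -0.6, 0.1]
opening: -0.0
```

Request:
{"fn": "move_arm", "kwargs": {
  "increments": [
    [0,0,0,0,0],
    [0,0,0,0,0]
  ]
}}

```text
t: 1.8
tool_pos: [0.6098, -0.2725, 0.273]
tool_rot: [3.14, 0.105, -0.001]
contact_force: [-0.8, -0.3, 0.4]
opening: -0.0
```

```bash
python3 go.py .63 -.262 .19
python3 - <<'E'
from h import *
for n in("top","side"):
    cv2.imwrite(f"pics/{n}1.png",get_image(n)["image"][:,:,::-1])
E
```

```text
1.8 [ 0.6098 -0.2725  0.273 ] F [-0.8 -0.3  0.4] open -0.0 tool cm [ 2.09 -0.91  8.3 ] yaw 3.8 [-0.53  0.13  1.44 -0.    1.58  0.97]
```

View pics/side1.png

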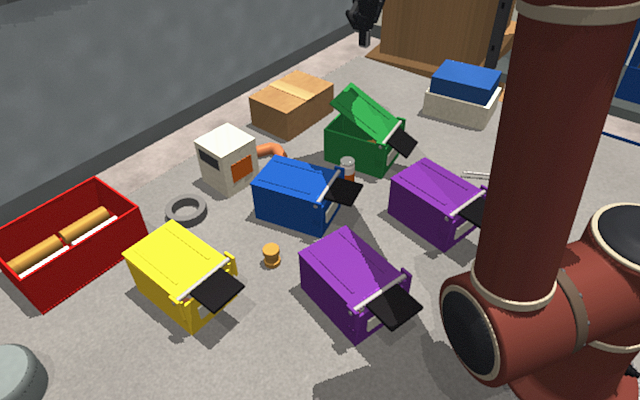

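The side view shows the gripper tip at (363,45), above the green lid whose far edge is near (345,90). Positioning, then down.

Request:
{"fn": "move_arm", "kwargs": {
  "increments": [
    [2,-1,0,0,0],
    [2,-1,4,0,0],
    [2,-1,7,0,0],
    [2,-1,9,0,0],
    [2,-1,10,0,0]
  ]
}}

```text
t: 2.52
tool_pos: [0.6293, -0.2608, 0.172]
tool_rot: [-3.139, -0.105, 0.002]
contact_force: [-0.1, 0.6, -0.5]
opening: 0.0004
```

Request:
{"fn": "move_arm", "kwargs": {
  "increments": [
    [0,0,1.5,0,0],
    [0,0,3,0,0],
    [0,0,3.5,0,0],
    [0,0,4,0,0],
    [0,0,4,0,0]
  ]
}}

```text
t: 3.15
tool_pos: [0.6294, -0.261, 0.1333]
tool_rot: [3.14, 0.105, 0.0]
contact_force: [-0.2, 0.3, 0.5]
opening: 0.0005
```

```bash
python3 - <<'E'
from h import *
a=get_image("side")["image"][40:200,260:460,::-1];b=get_image("top")["image"][80:220,390:530,::-1]
cv2.imwrite("pics/c2.png",np.hstack([cv2.resize(a,(400,320)),cv2.resize(b,(320,320))]))
E
python3 go.py .63 -.262 .12
```

```text
3.25 [ 0.6295 -0.2611  0.1335] F [-0.  -0.2  0.2] open -0.0 tool cm [0.04 0.1  1.35] yaw 3.8 [-0.5   0.24  1.54 -0.    1.36  1.  ]
```

View pics/c2.png

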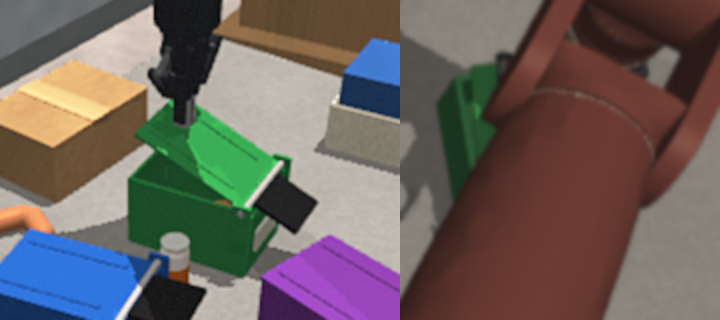

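The side view crop shows the fingertips on the green lid near its far end, and the lid partly lowered. Continuing down.

Request:
{"fn": "move_arm", "kwargs": {
  "increments": [
    [0,0,0.5,0,0],
    [0,0,1,0,0],
    [0,0,1.3,0,0],
    [0,0,1.5,0,0],
    [0,0,1.5,0,0]
  ]
}}

```text
t: 3.88
tool_pos: [0.6292, -0.2609, 0.1179]
tool_rot: [-3.14, -0.105, 0.001]
contact_force: [0.1, 0.2, 0.3]
opening: 0.0001
```

```bash
python3 - <<'E'
from h import *
a=get_image("side")["image"][40:200,260:460,::-1]
cv2.imwrite("pics/c3.png",cv2.resize(a,(600,480)))
E
python3 go.py .63 -.262 .12
```

```text
3.925 [ 0.6292 -0.2609  0.118 ] F [-0.1  0.3 -0.4] open -0.0001 tool cm [ 0.08  0.11 -0.2 ] yaw 3.8 [-0.5   0.25  1.55 -0.    1.34  1.  ]
```

View pics/c3.png

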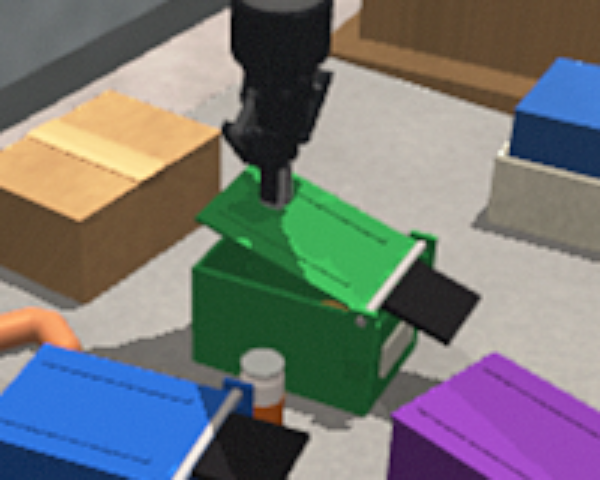

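Run:
```python
from h import *
d=get_image("side")
for z in(.101,.118,.13,.15):
    p=proj(d,np.array([.629,-.261,z]));print(z,p.round(1),((p-[260,40])*3).round())
for X in ([.5196,-.2778,.104],[.46,-.285,.1]): print(((proj(d,np.array(X))-[260,40])*3).round())
# axle bar ends & lid corners from side
px=lambda a,b:(260+a/3,40+b/3)
for q in((372,308),(420,245)): print(q,plane(d,px(*q),.104))
for h in(.101,.12,.14,.15):print(h,plane(d,px(197,215),h),plane(d,px(255,170),h))
```

```text
0.101 [351.6 120. ] [275. 240.]
0.118 [351.8 114. ] [275. 222.]
0.13 [351.9 109.7] [276. 209.]
0.15 [352.2 102.5] [277. 187.]
[400. 273.]
[470. 300.]
(372, 308) [ 0.51092452 -0.22491387  0.104     ]
(420, 245) [ 0.52865877 -0.32270226  0.104     ]
0.101 [ 0.70364641 -0.25243295  0.101     ] [ 0.70959941 -0.34212792  0.101     ]
0.12 [ 0.68420746 -0.22814477  0.12      ] [ 0.68998181 -0.31514794  0.12      ]
0.14 [ 0.66374541 -0.20257827  0.14      ] [ 0.6693317  -0.28674795  0.14      ]
0.15 [ 0.65351438 -0.18979501  0.15      ] [ 0.65900665 -0.27254796  0.15      ]
```

By projection the visible tip sits near z≈0.131, and the corners put the lid at about 0.26 rad. The lid isn't shut, and the tip is higher than TCP minus nose length would give. There is no force rise, so I go on in small steps with checks.

Request:
{"fn": "move_arm", "kwargs": {
  "increments": [
    [0,0,0.3,0,0],
    [0,0,0.6,0,0],
    [0,0,0.8,0,0],
    [0,0,0.8,0,0]
  ]
}}

```text
t: 4.47
tool_pos: [0.6292, -0.2609, 0.1099]
tool_rot: [-3.14, -0.105, 0.001]
contact_force: [0.0, 0.3, -0.3]
opening: 0.0001
```

```bash
python3 - <<'E'
from h import *
a=get_image("side")["image"][40:200,260:460,::-1]
w=get_image("wrist")["image"][:,:,::-1]
cv2.imwrite("pics/c4.png",cv2.resize(a,(600,480)));cv2.imwrite("pics/w4.png",w)
E
python3 go.py .63 -.262 .12
```

```text
4.575 [ 0.6291 -0.2609  0.11  ] F [ 0.5  0.1 -0.5] open -0.0002 tool cm [ 0.08  0.11 -1.  ] yaw 3.8 [-0.5   0.26  1.56 -0.    1.32  1.  ]
```

View pics/c4.png

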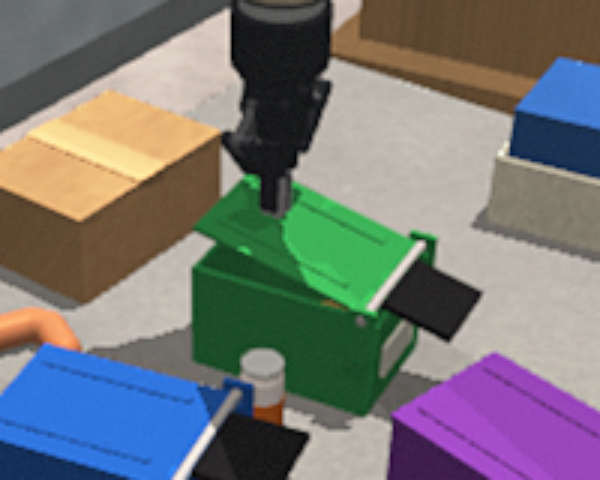

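View pics/w4.png

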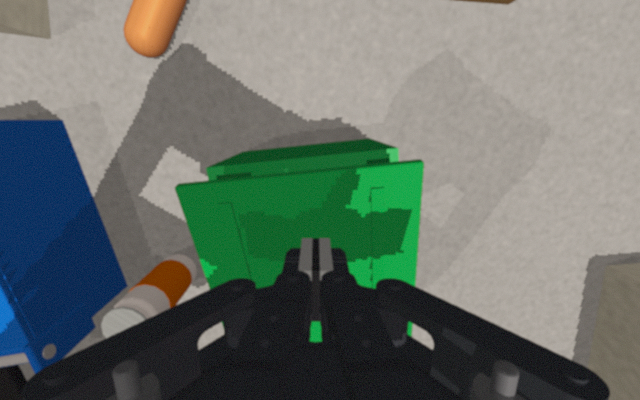

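The lid is moving down with the tip, whose visible end is at crop (275,217), about z 0.122. Still open, and the force is low. Continuing.

Request:
{"fn": "move_arm", "kwargs": {
  "increments": [
    [0,0,0.3,0,0],
    [0,0,0.6,0,0],
    [0,0,0.9,0,0],
    [0,0,1,0,0],
    [0,0,1,0,0]
  ]
}}

```text
t: 5.2
tool_pos: [0.6292, -0.2609, 0.1]
tool_rot: [-3.14, -0.105, 0.001]
contact_force: [-0.0, 0.4, -0.3]
opening: -0.0002
```

```bash
python3 - <<'E'
from h import *
a=get_image("side")["image"][40:200,260:460,::-1]
cv2.imwrite("pics/c5.png",cv2.resize(a,(600,480)))
E
python3 go.py .63 -.262 .12
```

```text
5.25 [ 0.6291 -0.2609  0.1   ] F [ 0.5 -0.   0.5] open -0.0002 tool cm [ 0.08  0.11 -2.  ] yaw 3.8 [-0.5   0.27  1.57 -0.    1.31  1.  ]
```

View pics/c5.png

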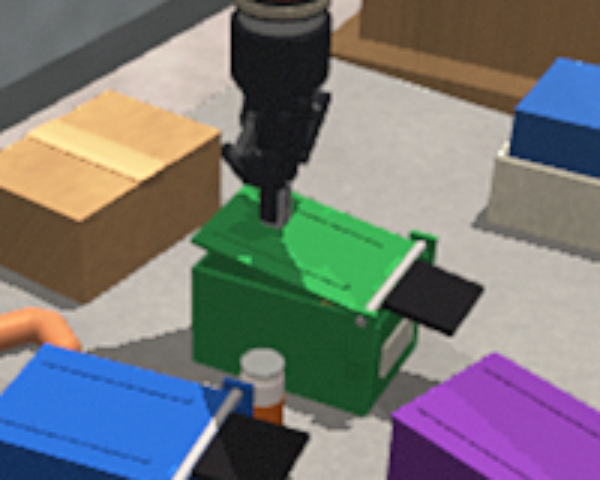

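Tip row 226 gives z≈0.114, so the visible tip sits steadily about 13 mm above the reported TCP. I expect shut at TCP ≈0.087.

Request:
{"fn": "move_arm", "kwargs": {
  "increments": [
    [0,0,0.4,0,0],
    [0,0,0.8,0,0],
    [0,0,1,0,0],
    [0,0,1.1,0,0],
    [0,0,1.1,0,0]
  ]
}}

```text
t: 5.88
tool_pos: [0.6292, -0.2609, 0.089]
tool_rot: [-3.14, -0.105, 0.001]
contact_force: [0.4, 0.1, 0.2]
opening: -0.0001
```

```bash
python3 - <<'E'
from h import *
a=get_image("side")["image"][40:200,260:460,::-1]
cv2.imwrite("pics/c6.png",cv2.resize(a,(600,480)))
E
python3 go.py .63 -.262 .12
```

```text
5.925 [ 0.6292 -0.261   0.089 ] F [ 0.6 -0.   0.1] open -0.0003 tool cm [ 0.07  0.11 -3.1 ] yaw 3.8 [-0.5   0.28  1.57 -0.    1.29  1.  ]
```

View pics/c6.png

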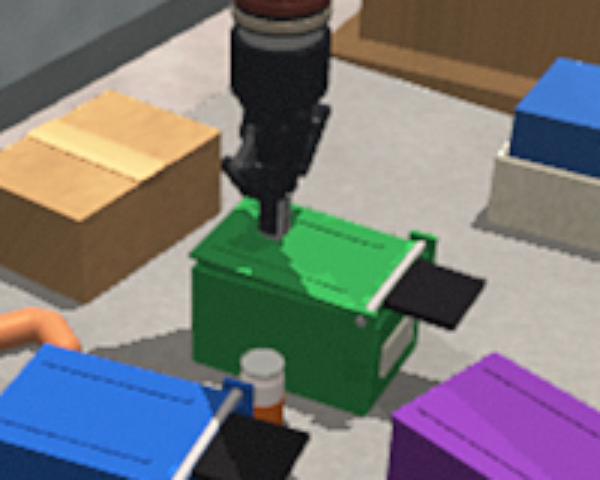

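Nearly shut, with only a thin gap at the near side. Pressing on until a force shows.

Request:
{"fn": "move_arm", "kwargs": {
  "increments": [
    [0,0,0.2,0,0],
    [0,0,0.4,0,0],
    [0,0,0.4,0,0]
  ]
}}

```text
t: 6.3
tool_pos: [0.6293, -0.2609, 0.085]
tool_rot: [-3.14, -0.105, 0.001]
contact_force: [-0.0, 0.1, -1.0]
opening: -0.0
```

```bash
python3 - <<'E'
from h import *
a=get_image("side")["image"][40:200,260:460,::-1]
cv2.imwrite("pics/c7.png",cv2.resize(a,(600,480)))
E
python3 go.py .63 -.262 .12
```

```text
6.35 [ 0.6292 -0.2609  0.085 ] F [-0.1 -0.8  0.6] open 0.0002 tool cm [ 0.07  0.11 -3.5 ] yaw 3.8 [-0.5   0.28  1.57 -0.    1.28  1.  ]
```

View pics/c7.png

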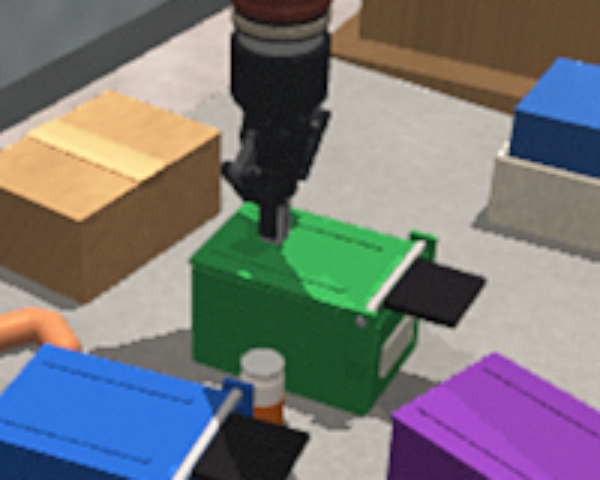

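The green lid looks flush with its rim. The force reading stays at zero-level noise even while pressing, so I'll compare joint efforts before and after lifting.

```bash
python3 -c "
from h import *
o=sensors.get_obs();print(o['effort'],o['q'])"
```

```text
[ 5.13106104e-03 -4.68567216e+01 -3.45065117e+01 -4.12015113e-03
  9.44139494e-03 -2.35649486e-04] [-5.02173759e-01  2.84325394e-01  1.57415865e+00 -1.78751996e-04
  1.28370573e+00  1.00164711e+00]
```

Request:
{"fn": "move_arm", "kwargs": {
  "increments": [
    [0,0,-1,0,0],
    [0,0,-1.5,0,0],
    [0,0,-1.5,0,0],
    [0,0,-1.5,0,0]
  ]
}}

```text
t: 6.85
tool_pos: [0.6294, -0.2609, 0.1004]
tool_rot: [3.14, 0.105, 0.0]
contact_force: [0.1, 0.1, -0.1]
opening: 0.0001
```

```bash
python3 -c "
from h import *
o=sensors.get_obs();print(o['effort'],o['q'],o['tool_pos'],o['contact_force'])"
```

```text
[-3.55996497e-03 -4.69832718e+01 -3.52310085e+01 -2.68537733e-04
 -7.33812572e-03  1.03714618e-05] [-5.02159452e-01  2.69020558e-01  1.56518951e+00  9.55653098e-06
  1.30736464e+00  1.00162898e+00] [ 0.62938304 -0.26094672  0.10035954] [ 0.09263332  0.14567792 -0.08665303]
```

Request:
{"fn": "move_arm", "kwargs": {
  "increments": [
    [0,0,-5,0,0],
    [0,0,-10,0,0],
    [0,0,-14,0,0],
    [-1,-5.4,-14,0,0],
    [-2.1,-10.8,-14,0,0]
  ]
}}

```text
t: 7.48
tool_pos: [0.6011, -0.1539, 0.2409]
tool_rot: [3.14, 0.103, 0.002]
contact_force: [0.2, 0.9, 0.5]
opening: -0.0004
```

Request:
{"fn": "move_arm", "kwargs": {
  "increments": [
    [-1,-5.4,0,0,0],
    [-2.1,-10.8,0,0,0],
    [-3.2,-16.2,0,0,0],
    [-4.3,-21.6,0,0,0],
    [-5.3,-27,0,0,0]
  ]
}}

```text
t: 8.1
tool_pos: [0.5294, 0.1128, 0.2401]
tool_rot: [-3.14, -0.105, 0.0]
contact_force: [0.2, -0.6, -0.4]
opening: 0.0001
```

Request:
{"fn": "move_arm", "kwargs": {
  "increments": [
    [-1,-5.4,0,0,0],
    [-2.1,-10.8,0,0,0],
    [-3.2,-16.2,0,0,0],
    [-3.2,-17.5,0,0,0],
    [-3.2,-17.5,0,0,0]
  ]
}}

```text
t: 8.72
tool_pos: [0.4865, 0.2838, 0.24]
tool_rot: [3.139, 0.107, -0.001]
contact_force: [-0.6, 0.5, 0.1]
opening: 0.0
```

```bash
python3 - <<'E'
from h import *
for n in("top","side"):
    cv2.imwrite(f"pics/{n}8.png",get_image(n)["image"][:,:,::-1])
d=get_image("side");X=sensors.get_obs()["tool_pos"]
print(proj(d,X),proj(d,X+[0,0,.015]),proj(d,X-[0,0,.017]))
E
python3 go.py .486 .287 .13
```

```text
[213.81283233 230.54295545] [212.09937293 223.26295007] [215.69591511 238.54364268]
8.875 [0.4871 0.2824 0.2401] F [-0.5  0.2 -0.1] open 0.0002 tool cm [-0.08 -0.48 11.01] yaw 3.7 [ 0.39 -0.11  1.73 -0.    1.52  1.9 ]
```

View pics/side8.png

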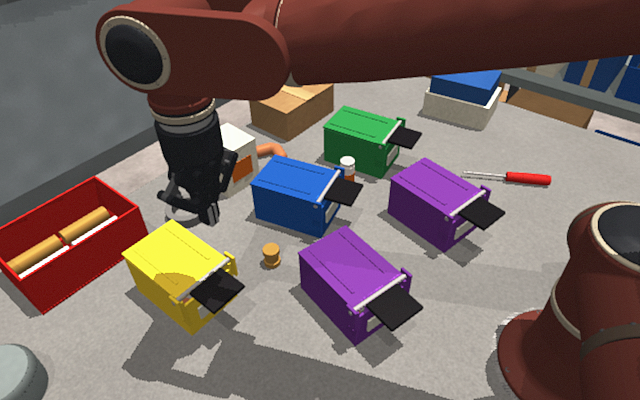

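View pics/top8.png

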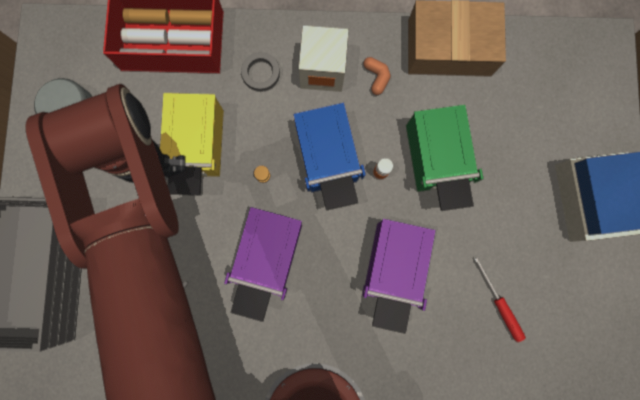

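The top view shows the green lid shut (lid 445,140), with blue and both purples untouched. In the side view the tip is at (210,223), again about 15 mm above TCP. The yellow tab should be met at TCP ≈0.087.

Request:
{"fn": "move_arm", "kwargs": {
  "increments": [
    [-0.2,-0.4,3,0,0],
    [-0.2,-0.4,7,0,0],
    [-0.2,-0.4,11,0,0],
    [-0.2,-0.4,14,0,0],
    [-0.2,-0.4,14.6,0,0]
  ]
}}

```text
t: 9.5
tool_pos: [0.4831, 0.2855, 0.0916]
tool_rot: [3.138, 0.102, -0.007]
contact_force: [-1.1, 0.6, -0.0]
opening: -0.0003
```

```bash
python3 - <<'E'
from h import *
a=get_image("side")["image"][190:350,100:300,::-1]
cv2.imwrite("pics/y1.png",cv2.resize(a,(600,480)))
E
python3 go.py .484 .287 .065
```

```text
9.55 [0.4838 0.286  0.0926] F [-1.3 -0.5  0.2] open -0.0005 tool cm [ 0.03 -0.1   2.76] yaw 3.7 [ 0.4   0.01  1.86 -0.    1.27  1.91]
```

View pics/y1.png

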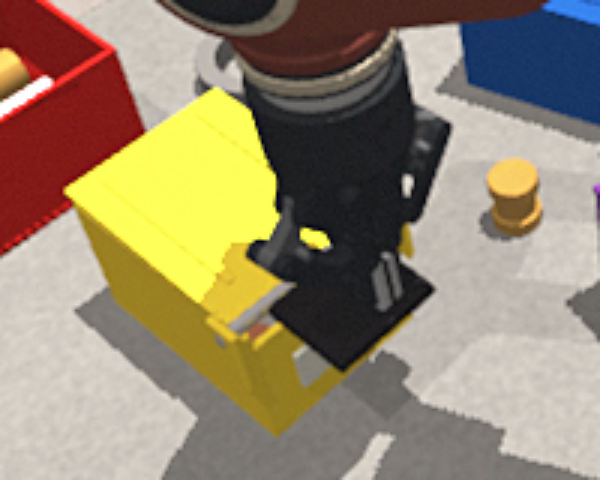

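Run:
```python
from h import *
d=get_image("side")
f=lambda X:((proj(d,np.array(X))-[100,190])*3).round().tolist()
for z in(.0926,.102,.107):print(z,f([.4838,.286,z]))
for c in((345,370),(435,290),(275,310)):print(c,plane(d,(100+c[0]/3,190+c[1]/3),.101).round(3))
for h in(.101,.107,.115):print(h,plane(d,(100+385/3,190+307/3),h).round(3))
```

```text
0.0926 [384.0, 314.0]
0.102 [382.0, 304.0]
0.107 [381.0, 298.0]
(345, 370) [0.468 0.327 0.101]
(435, 290) [0.468 0.261 0.101]
(275, 310) [0.528 0.325 0.101]
0.101 [0.482 0.286 0.101]
0.107 [0.477 0.289 0.107]
0.115 [0.472 0.292 0.115]
```

The side view agrees: tab y 0.261–0.327, front edge x 0.468, tip at about (0.482, 0.286). I shift a few mm towards the centre and press down in steps.

Request:
{"fn": "move_arm", "kwargs": {
  "increments": [
    [0.4,-0.4,0,0,0],
    [0.4,-0.4,0.5,0,0],
    [0.4,-0.4,1,0,0],
    [0.4,-0.4,1.5,0,0],
    [0.4,-0.4,1.8,0,0]
  ]
}}

```text
t: 10.22
tool_pos: [0.4885, 0.292, 0.0768]
tool_rot: [-3.14, -0.105, -0.001]
contact_force: [-0.9, 0.5, 4.2]
opening: 0.0002
```

```bash
python3 - <<'E'
from h import *
a=get_image("side")["image"][190:350,100:300,::-1]
cv2.imwrite("pics/y2.png",cv2.resize(a,(600,480)))
E
python3 go.py .488 .29 .065
```

```text
10.275 [0.4885 0.292  0.0764] F [0.3 0.8 3.5] open -0.0001 tool cm [-0.06  0.2   1.14] yaw 3.8 [ 0.41  0.04  1.86 -0.    1.24  1.91]
```

View pics/y2.png

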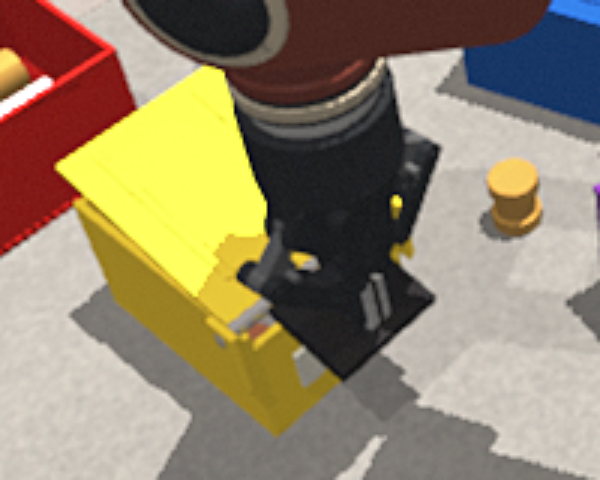

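The lid is tipping up, with 4 N at the tip as expected. Continuing.

Request:
{"fn": "move_arm", "kwargs": {
  "increments": [
    [0,0,0.4,0,0],
    [0,0,0.8,0,0],
    [0,0,1,0,0],
    [0,0,1,0,0]
  ]
}}

```text
t: 10.78
tool_pos: [0.4881, 0.2918, 0.0661]
tool_rot: [-3.14, -0.105, 0.0]
contact_force: [-0.2, 0.3, 3.1]
opening: 0.0001
```

```bash
python3 - <<'E'
from h import *
a=get_image("side")["image"][190:350,100:300,::-1]
cv2.imwrite("pics/y3.png",cv2.resize(a,(600,480)))
E
python3 go.py .488 .29 .065
```

```text
10.825 [0.4879 0.2918 0.066 ] F [0.6 0.3 3.2] open -0.0001 tool cm [0.   0.18 0.1 ] yaw 3.8 [0.41 0.06 1.87 0.   1.22 1.91]
```

View pics/y3.png

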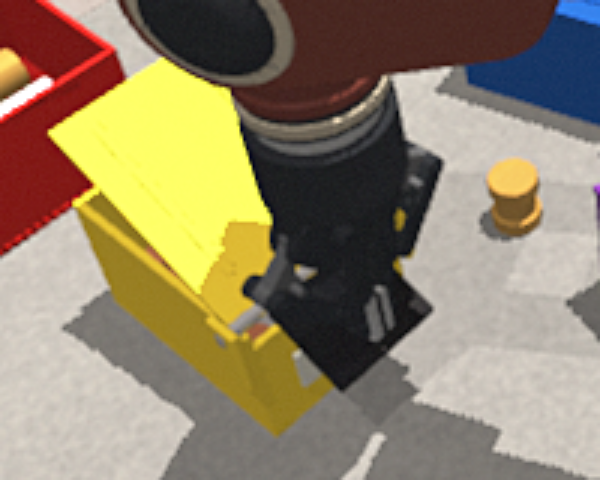

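Request:
{"fn": "move_arm", "kwargs": {
  "increments": [
    [0,0,0.3,0,0],
    [0,0,0.6,0,0],
    [0,0,0.6,0,0]
  ]
}}

```text
t: 11.2
tool_pos: [0.4875, 0.2917, 0.0596]
tool_rot: [3.14, 0.105, -0.002]
contact_force: [-0.5, -0.1, 2.3]
opening: -0.0001
```

Request:
{"fn": "move_arm", "kwargs": {
  "increments": [
    [0,0,0.2,0,0],
    [0,0,0.3,0,0],
    [0,0,0.3,0,0]
  ]
}}

```text
t: 11.58
tool_pos: [0.488, 0.2918, 0.0575]
tool_rot: [3.14, 0.105, -0.0]
contact_force: [-0.3, -0.6, 4.6]
opening: 0.0001
```

```bash
python3 - <<'E'
from h import *
a=get_image("side")["image"][190:350,100:300,::-1]
cv2.imwrite("pics/y4.png",cv2.resize(a,(600,480)))
E
python3 go.py .488 .29 .065
```

```text
11.625 [0.488  0.2918 0.0575] F [-1.1 -1.3  4.4] open 0.0002 tool cm [-0.01  0.18 -0.75] yaw 3.8 [ 0.41  0.07  1.87 -0.    1.2   1.91]
```

View pics/y4.png

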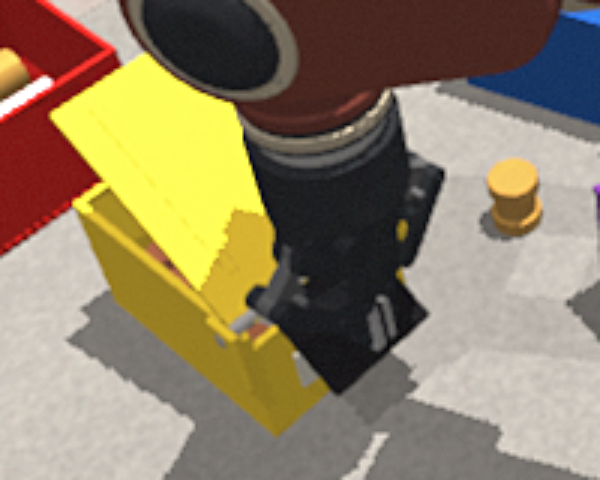

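Further open now (far near corner at crop (52,115)), but the force shows no stop yet. Continuing in 2–3 mm steps.

Request:
{"fn": "move_arm", "kwargs": {
  "increments": [
    [0,0,0.2,0,0],
    [0,0,0.3,0,0],
    [0,0,0.3,0,0]
  ]
}}

```text
t: 12.0
tool_pos: [0.4883, 0.2918, 0.0571]
tool_rot: [3.139, 0.105, -0.001]
contact_force: [-7.2, -3.9, 19.0]
opening: -0.0005
```

Request:
{"fn": "move_arm", "kwargs": {
  "increments": [
    [0,0,0.2,0,0],
    [0,0,0.2,0,0]
  ]
}}

```text
t: 12.25
tool_pos: [0.4883, 0.2919, 0.0569]
tool_rot: [3.139, 0.106, -0.002]
contact_force: [-12.6, -6.0, 28.0]
opening: 0.0
```

The force climbs to 28 N with no further travel, so this is the stop. Lifting off and backing away, then checking.

Request:
{"fn": "move_arm", "kwargs": {
  "increments": [
    [0,0,-1,0,0],
    [0,0,-4,0,0],
    [-3,0,-9,0,0],
    [-8,0,-14,0,0],
    [-10,0,-16,0,0]
  ]
}}

```text
t: 12.88
tool_pos: [0.387, 0.2851, 0.2137]
tool_rot: [-3.139, -0.106, -0.001]
contact_force: [0.2, 0.3, 0.1]
opening: 0.0
```

Request:
{"fn": "move_arm", "kwargs": {
  "increments": [
    [0,5,0,0,0],
    [0,11,0,0,0],
    [0,17,0,0,0],
    [0,22,0,0,0],
    [0,22,0,0,0]
  ]
}}

```text
t: 13.5
tool_pos: [0.4026, 0.0631, 0.2111]
tool_rot: [3.14, 0.096, -0.003]
contact_force: [0.4, 0.6, 0.2]
opening: 0.0003
```

```bash
python3 - <<'E'
from h import *
for n in("top","side"):
    cv2.imwrite(f"pics/{n}9.png",get_image(n)["image"][:,:,::-1])
E
python3 go.py .488 .29 .065
```

```text
13.6 [0.4026 0.0656 0.2113] F [-1.   1.1 -0.5] open -0.0003 tool cm [ 10.02 -21.82  14.63] yaw 3.8 [-0.02 -0.51  2.09  0.    1.56  1.48]
```

View pics/side9.png

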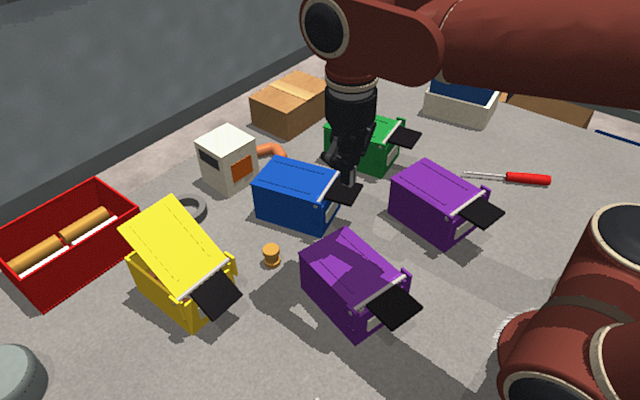

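View pics/top9.png

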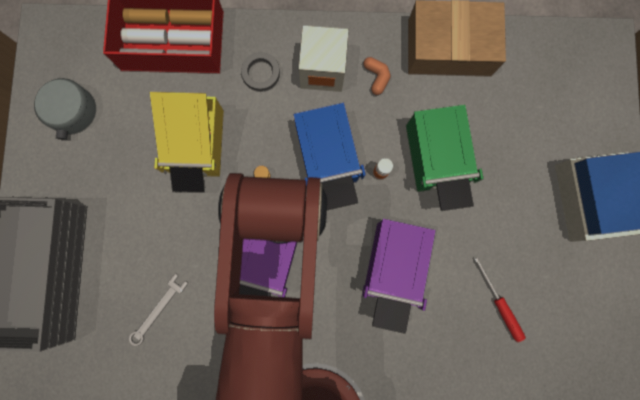

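Yellow is open, with its far edge at (119,231)–(168,195) in the side view. Green and blue are shut, and the gripper is clear. I'll triangulate the yellow and green far edges.

Run:
```python
from h import *
t,s=get_image("top"),get_image("side")
P=lambda d:d["K"]@np.c_[d["R"],d["t"]]
def tri(a,b):
    X=cv2.triangulatePoints(P(t),P(s),np.array(a,float).reshape(2,1),np.array(b,float).reshape(2,1));return (X[:3]/X[3]).ravel()
for n,a,b in(("yel L",(151,94),(118,231)),("yel R",(214,95),(168,195)),("green L",(409,112),(324,132)),("green R",(466,106),(348,107))):
    X=tri(a,b);print(n,X.round(3),"angle",round(float(np.arcsin((X[2]-.102)/.155)),2))
```

```text
yel L [0.662 0.347 0.179] angle 0.52
yel R [0.675 0.229 0.167] angle 0.44
green L [ 0.664 -0.19   0.09 ] angle -0.08
green R [ 0.68  -0.311  0.096] angle -0.04
```

The two yellow corners disagree (0.52 and 0.44) because I read the pixels roughly. I'll zoom in and repeat.

Run:
```python
import cv2,numpy as np
a=cv2.imread("pics/top9.png")[80:200,140:240];b=cv2.imread("pics/side9.png")[180:330,110:250]
cv2.imwrite("pics/z9.png",np.hstack([cv2.resize(a[:100],(400,400),interpolation=0),cv2.resize(b[:100,:100],(400,400),interpolation=0)]))
```

```text
(no output)
```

View pics/z9.png

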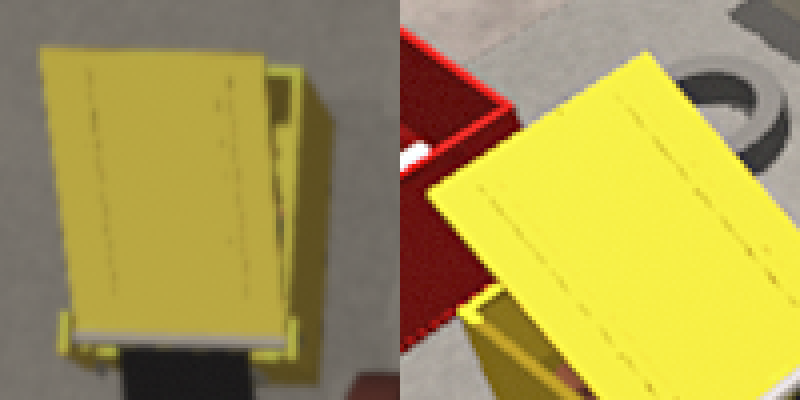

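Corners in the zoom: top L (40,47), R (265,53); side L (428,192), R (648,52).

Run:
```python
from h import *
t,s=get_image("top"),get_image("side")
P=lambda d:d["K"]@np.c_[d["R"],d["t"]]
for a,b in(((40,47),(28,192)),((265,53),(248,52))):
    X=cv2.triangulatePoints(P(t),P(s),np.array([140+a[0]/4-.4,80+a[1]/4-.4]).reshape(2,1),np.array([110+b[0]/4-.4,180+b[1]/4-.4]).reshape(2,1));X=(X[:3]/X[3]).ravel()
    print(X.round(3),"angle",round(float(np.arcsin((X[2]-.102)/.155)),2))
```

```text
[0.664 0.347 0.186] angle 0.58
[0.665 0.235 0.185] angle 0.57
```

Both corners now give about 0.57–0.58 rad, which is at the stop. Handing in.

```bash
python3 -c "
from station import order,sensors
print(sensors.get_obs()['contact_force']);print(order.finish_job())"
```

```text
[-0.16342594  0.18891428  0.6810888 ]
the job is handed in; nothing more can be done
None
```

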